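# Move the sample fruit from the carry board to the test rack in the same order

### The job

The four sample kiwis have come in on the wooden carry board, and the record sheet counts them from its round end. Move them one at a time onto the aluminium test rack in the same order counted from that rack's round end, each lying lengthwise in the middle of its own rubber seat. Set them down gently without dropping any, let go, and leave the stamp and the marker where they are.

Things in the scene. Friction and masses are not known exactly. Their poses are not given: they have to be found in the camera images.
- carry_board: Pale wooden board, 70 x 345 mm, top face 20 mm up; one end square, the other (the first end) half-round with a brass eyelet. Four oval black rubber ring seats, 47 x 61, 8 mm high, in a row, holding the fruit. Origin on the table under the middle of the row, y along the row to the round end, z up: seats one to four centred at y = +120, +40, -40, -120 mm. Any yaw, left or right. Does not move.
- test_rack: Aluminium rack on four legs, 70 x 345 mm, top face 36 mm up; one end square, the other (the first end) half-round with a brass eyelet. Four seats like the board's, empty. Origin on the table under the middle of the row, y along the row to the round end, z up: seats one to four centred at y = +120, +40, -40, -120 mm. Any yaw, left or right. Does not move.
- grade_stamp: Wooden rubber stamp standing upright near the table's front edge, base 30 x 56 mm, 71 high, origin under its centre; loose, not part of the job.
- blue_marker: Blue and white felt marker, 16 mm thick, 128 long, lying between the two racks, in front of the big fruit crate (fixed, about 150 mm high, at the back of the table); origin under its middle, y along it; loose, not part of the job.
- fruit_1_centre (a point): Middle of the first kiwi, the one in the first seat of the wooden board counted from its round end: 50 wide, 67 long, 46 high (mm), about 90 g, rigid. y along the fruit (along the board), x across its waist (grasp there), z up. Seated, the middle is about 25 mm above the top face of the board or rack.
- fruit_2_centre (a point): Middle of the second kiwi, the one in the second seat of the wooden board counted from its round end: 51 wide, 71 long, 45 high (mm), about 90 g, rigid. y along the fruit (along the board), x across its waist (grasp there), z up. Seated, the middle is about 25 mm above the top face of the board or rack.
- fruit_3_centre (a point): Middle of the third kiwi, the one in the third seat of the wooden board counted from its round end: 53 wide, 70 long, 43 high (mm), about 90 g, rigid. y along the fruit (along the board), x across its waist (grasp there), z up. Seated, the middle is about 25 mm above the top face of the board or rack.
- fruit_4_centre (a point): Middle of the fourth kiwi, the one in the fourth seat of the wooden board counted from its round end: 51 wide, 72 long, 44 high (mm), about 90 g, rigid. y along the fruit (along the board), x across its waist (grasp there), z up. Seated, the middle is about 25 mm above the top face of the board or rack.
Not all that is in view belongs to the job. Leave any green look-alike of the part that bears fruit_3_centre alone.

How it is judged:
At the end, for the whole second after the job is handed in: Fruits one to four lie released and at rest in rack seats one to four from its round end: middles within 11 mm across and 13 mm along of the seat centre and 53 to 70 mm above the table, lengths within 0.35 rad of the rack's; stamp and marker within 20 mm of their starts (x of fruit_1_centre in the frame of test_rack between -0.011 and 0.011 m and y of fruit_1_centre in the frame of test_rack between 0.107 and 0.133 m and z of fruit_1_centre in the frame of test_rack between 0.053 and 0.07 m and angle between the y axis of each of fruit_1, fruit_2, fruit_3, fruit_4 and the y axis of test_rack, either way round below 0.35 rad and linear speed of each of fruit_1, fruit_2, fruit_3, fruit_4 below 0.02 m/s and angular speed of each of fruit_1, fruit_2, fruit_3, fruit_4 below 0.3 rad/s and x of fruit_2_centre in the frame of test_rack between -0.011 and 0.011 m and y of fruit_2_centre in the frame of test_rack between 0.027 and 0.053 m and z of fruit_2_centre in the frame of test_rack between 0.053 and 0.07 m and x of fruit_3_centre in the frame of test_rack between -0.011 and 0.011 m and y of fruit_3_centre in the frame of test_rack between -0.053 and -0.027 m and z of fruit_3_centre in the frame of test_rack between 0.053 and 0.07 m and x of fruit_4_centre in the frame of test_rack between -0.011 and 0.011 m and y of fruit_4_centre in the frame of test_rack between -0.133 and -0.107 m and z of fruit_4_centre in the frame of test_rack between 0.053 and 0.07 m and distance of each of grade_stamp, blue_marker from where it was at the start of the episode below 0.02 m); the robot touches nothing.
It fails at once if fruit 1 is dropped (falls free from more than about 30 mm) (linear speed of fruit_1 above 0.8 m/s and contact force between the fingers and fruit_1 below 0.05 N).
It fails at once if fruit 2 is dropped (falls free from more than about 30 mm) (linear speed of fruit_2 above 0.8 m/s and contact force between the fingers and fruit_2 below 0.05 N).
It fails at once if fruit 3 is dropped (falls free from more than about 30 mm) (linear speed of fruit_3 above 0.8 m/s and contact force between the fingers and fruit_3 below 0.05 N).
It fails at once if fruit 4 is dropped (falls free from more than about 30 mm) (linear speed of fruit_4 above 0.8 m/s and contact force between the fingers and fruit_4 below 0.05 N).
It fails at once if the stamp or the marker is pushed away (distance of any of grade_stamp, blue_marker from where it was at the start of the episode above 0.02 m).
It also fails if it takes over 120 s, if anything falls off the work surface, if the arm or the gripper's body presses on something with over 40 N, if the wrist force passes 120 N, or if a joint passes its speed limit or range.

### The arm

A 7-joint arm with a two-finger parallel gripper is mounted at the origin on a cart in front of the work surface, level with it; the furniture and walls round the work are solid. World frame = base frame: x ahead of the robot, y to its left, z up, the work surface at z = 0. Lengths are in m, angles in rad, forces in N, time in s.
With the tool pointing down it reaches from about 0.425 to 1.025 m from the base axis. Payload 9.4 kg.
Tool frame: the origin (TCP) lies at the very end of the fingers, on their centre line; the grasp point (between the pads) lies behind it (arm.grip_point_offset is the z of the grasp point in the tool frame, in m); z points along the fingers, y is the line along which they close (so a half turn about z gives the same grasp; the last joint's range is limited). The gripper opens to 93 mm and grips with 3 to 60 N. Pads are 15 mm wide; open, the fingers measure 128 mm over their backs; the gripper's body (75 mm by 188 mm) begins 65 mm behind the grasp point.
Start: joints at [-1.18, 0.599, -0.003, 1.599, 0.002, 0.943, -0.08], TCP at [0.327, 0.647, 0.219] pointing down, gripper open.
Joint ranges: [-2.57, 2.57], [-0.35, 1.97], [-1.29, 1.29], [0.11, 2.56], [-1.05, 4.19], [0.11, 1.86], [-2.63, 2.63]. Speed limits (rad/s): [2.22, 2.22, 3.01, 3.01, 3.14, 3.14, 3.14].

### API

Orientations are given as a unit quaternion [x, y, z, w].
In Python, from bench import arm gives the robot as it stands. The module is installed in compiled form; this text tells all that it offers.
- The arm moves only by the tool play_rows, never from a script. Its argument "steps" is a list of rows, each a list of 7 numbers: the opening, from 0 (shut) to 1 (fully open), then the shift along the tool's x, y, z in units of 40 mm (1.0 is 40 mm), then the turn, a rotation vector about the tool's x, y, z in rad. A call has 1 to 5 rows; each row is the pose to reach, as a shift and turn from the pose commanded when the call began, along the tool's axes at that moment; what a row does not reach only later rows make up. A row lasts 1/12 s, in which the tool goes at most 41.7 mm and 7.16 degrees, less where a joint would pass 70% of its speed; a pose out of reach is approached as far as the arm can. A call with a gripper value outside its range is refused whole. The fingers move at their own pace and stop on an object; "newtons" is the grip in N (left out, the last holds). Time passes only in rows, so rows that repeat a pose let the fingers close. It gives the time, the measured TCP pose, the force, the opening and the grip force at its end, in the units of the state.
- arm.read_state(): the state, without advancing time (a new reading comes with each control period).
- arm.grab_frame(name): name is "side" or "top" or "wrist"; returns a dict with "color" (420x560x3 uint8, red, green, blue), "mtx" (3x3 intrinsics, pixels), "rvec" (rotation vector, rad) and "tvec" (3), from world to camera coordinates, as OpenCV has them. Camera axes: x right, y down, z forward; pixel columns grow to the right and rows downward; lengths in m; the calibration is good to about 2 mm. A picture is of the moment at which its call begins. There is no depth.
- arm.close_job(): hands the job in; it is judged then, once.
The state is a dict: "clock": time; "qpos": joint angles; "dq": joint speeds; "joint_torque": joint torques, N m; "tool_pos": TCP position; "tcp_rot": TCP orientation; "contact_force": force on the tool from outside, world axes, zero at the start; "moment": the same for the moment, N m; "opening": finger opening in m; "gripper_force": force on a finger pad.
Only numpy, scipy, OpenCV 4.12 (cv2) and the standard library are available. Lean on these libraries where they do the work, as an engineer would, in place of code of your own. Each camera call takes 0.05 s, during which the arm holds its last target. There are 200 camera calls.

## Working session

There is one attempt and no reset: what is moved stays moved. The work goes in short steps, Python scripts to look and compute and a tool call to move; the robot and the scene stay as the last step left them, time stands still between calls to the robot, and variables do not carry over. Pictures are saved under pics/ and viewed, at most 14 in all, crops included, and the job is handed in when it is done.

Besides the shell and the picture viewer there is one more tool, called after "Request:" as name(argument=value, ...), one argument or row to a line, values as JSON. play_rows: Moves the arm, as the interface text tells. Its arguments: {"type":"object","properties":{"steps":{"type":"array"},"newtons":{"type":"number"}},"required":["steps"]}

```bash
mkdir -p pics
python3 - <<'E'
from bench import arm
import cv2
s=arm.read_state();print(s, arm.grip_point_offset)
for n in("top","side"):
    f=arm.grab_frame(n);cv2.imwrite(f"pics/{n}0.png",f["color"][:,:,::-1]);print(n,f["mtx"],f["rvec"],f["tvec"])
E
```

```text
{'clock': 0.0, 'qpos': array([-1.17972141,  0.60009539, -0.00256002,  1.60009143,  0.00180338,
        0.94287854, -0.07977574]), 'dq': array([-0.00024682, -0.00068661,  0.0017433 , -0.00090081, -0.00133511,
       -0.00073244,  0.00074084]), 'joint_torque': array([ 1.31929159e-03, -7.65080667e+01,  1.49791002e+00, -2.52335769e+01,
       -5.23397641e-02,  1.71168608e-02,  1.22667298e-04]), 'tool_pos': array([0.3267017 , 0.6467026 , 0.21779492]), 'tcp_rot': array([ 2.31712883e-01,  9.72783943e-01, -7.27432972e-04, -1.06825839e-04]), 'contact_force': array([-0.23112002,  0.58310765, -0.4812301 ]), 'moment': array([-0.00684189, -0.00866151, -0.04264109]), 'gripper_force': 0.0, 'opening': 0.09319814957030435} -0.0188
top [[465.6593178    0.         274.79466013]
 [  0.         465.6593178  210.24554659]
 [  0.           0.           1.        ]] [ 2.13406128 -2.18955962  0.12982847] [0.0033588  0.51778501 1.2294428 ]
side [[473.82805972   0.         275.06369317]
 [  0.         473.82805972 205.78361878]
 [  0.           0.           1.        ]] [ 2.0636864  -0.53896505  0.30782101] [-0.44495739  0.19488289  1.18953327]
```

View pics/top0.png

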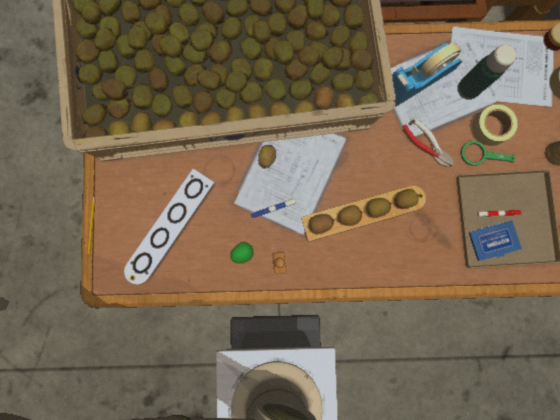

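View pics/side0.png

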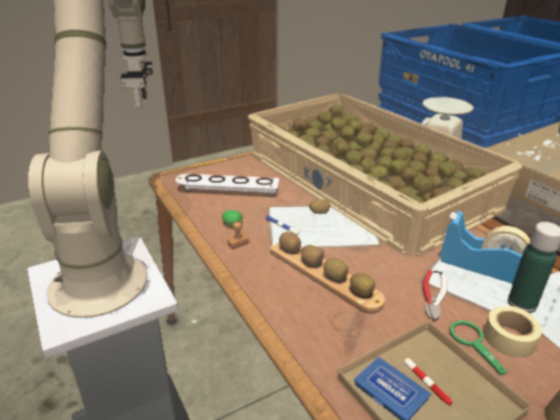

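The top view shows the rack at left with its round end at lower left (133,278). The board is at centre right with its round end at (421,195). The loose kiwi (267,155), green decoy (242,252), stamp (280,262) and marker (272,208) also show.

```bash
cat > h.py <<'E'
import numpy as np, cv2
from bench import arm
from scipy.spatial.transform import Rotation as R
def px2w(f,uv,z):
    uv=np.atleast_2d(np.float64(uv)); Rm=cv2.Rodrigues(f["rvec"])[0]; z=np.broadcast_to(z,len(uv))
    d=cv2.undistortPoints(uv[:,None],f["mtx"],None)[:,0]
    d=np.c_[d,np.ones(len(d))]@Rm; c=-Rm.T@f["tvec"]
    return c+d*((z-c[2])/d[:,2])[:,None]
def w2px(f,p): return cv2.projectPoints(np.float64(np.atleast_2d(p)),f["rvec"],f["tvec"],f["mtx"],None)[0][:,0]
E
python3 - <<'E'
from h import *
im=cv2.imread("pics/top0.png")
a=cv2.resize(im[160:295,110:225],None,fx=4.4,fy=4.4,interpolation=cv2.INTER_CUBIC)
b=cv2.resize(im[175:250,293:433],None,fx=5.5,fy=5.5,interpolation=cv2.INTER_CUBIC)
cv2.imwrite("pics/a.png",a);cv2.imwrite("pics/b.png",b)
E
```

```text
(no output)
```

View pics/a.png

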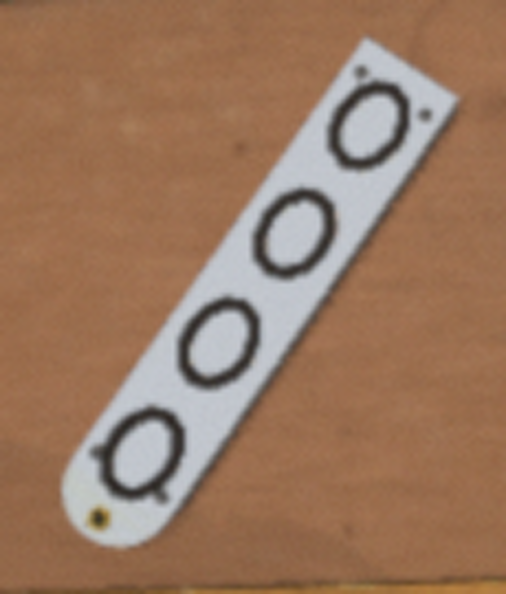

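View pics/b.png

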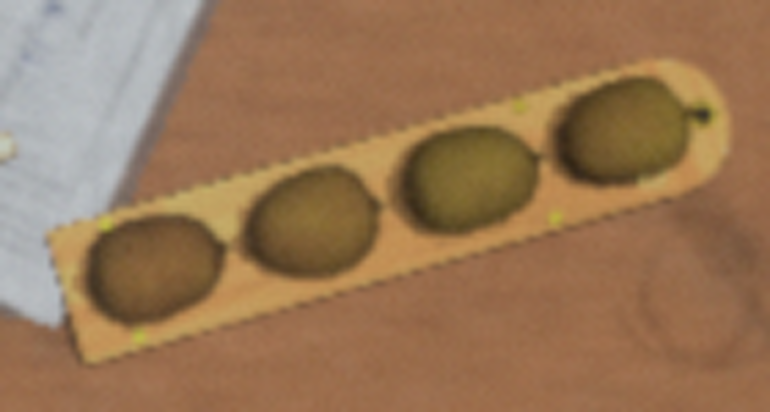

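Rack rings in crop a are at (142,453), (219,343), (294,233), (368,126), counted from the round end. In crop b the fruits from the round end are at (622,131), (470,178), (313,221), (155,268), and the square corners are at (48,233) and (88,363).

```bash
cat >> h.py <<'E'
def fit(P):
    # seats at y=120,40,-40,-120 -> origin, yaw
    ys=np.array([120,40,-40,-120])/1e3; c=P[:,:2].mean(0); d=(ys[:,None]*(P[:,:2]-c)).sum(0)
    k=np.linalg.norm(d)/(ys**2).sum(); d/=np.linalg.norm(d); return c,d,k
E
python3 - <<'E'
from h import *
f=arm.grab_frame("top")
un=lambda p,s,o:(np.float64(p)+.5)/s-.5+np.array(o)
r=px2w(f,un([(142,453),(219,343),(294,233),(368,126)],4.4,(110,160)),.042)
b=px2w(f,un([(622,131),(470,178),(313,221),(155,268)],5.5,(293,175)),.045)
for n,P in(("rack",r),("board",b)):
    c,d,k=fit(P);ys=np.array([120,40,-40,-120])/1e3
    print(n,P.round(4).tolist(),c,d,np.arctan2(d[1],d[0]),"scale",k);print((P[:,:2]-c-ys[:,None]*d).round(4).tolist())
e=px2w(f,un([(48,233),(88,363),(520,100),(560,229),(165,200),(205,330)],5.5,(293,175)),.02)
x=np.array([d[1],-d[0]])
print("edge x",((e[:,:2]-c)@x).round(4),"y",((e[:,:2]-c)@d).round(4))
print(w2px(f,[[.3267,.6467,.218]]))
m=px2w(f,[(272,208),(280,262)],.0);print(m)
# crate front edge top
print(px2w(f,[(75,143),(393,105)],.15))
E
```

```text
rack [[0.386, 0.3451, 0.042], [0.451, 0.2991, 0.042], [0.5168, 0.2537, 0.042], [0.5816, 0.2083, 0.042]] [0.48387782 0.27653093] [-0.81980899  0.57263707] 2.531873707961764 scale 0.9950959041667106
[[0.0005, -0.0001], [-0.0001, -0.0004], [0.0002, 0.0], [-0.0006, 0.0005]]
board [[0.539, -0.3617, 0.045], [0.5178, -0.2864, 0.045], [0.4987, -0.2091, 0.045], [0.4778, -0.1315, 0.045]] [ 0.50829981 -0.24718177] [ 0.2550906  -0.96691716] -1.3128549249989474 scale 0.9929866831068827
[[0.0, 0.0015], [-0.0007, -0.0006], [0.0006, -0.0006], [0.0001, -0.0003]]
edge x [-0.0329  0.0342 -0.0309  0.0361 -0.0324  0.0348] y [-0.1624 -0.1619  0.0825  0.0817 -0.102  -0.1019]
[[-14.42318109 292.09760099]]
[[ 0.52776178 -0.00246825  0.        ]
 [ 0.3784131  -0.02062211  0.        ]]
[[ 0.68477866  0.48324469  0.15      ]
 [ 0.76240834 -0.31348423  0.15      ]]
```

```bash
cat > plan.py <<'E'
from h import *
import sys
ys=[.12,.04,-.04,-.12]
RC,RD=np.array([.4839,.2765]),np.array([-.8198,.5726])
BC,BD=np.array([.5083,-.2475]),np.array([.2551,-.9669])
def yaw(d): # tool-y direction across row, nearest the start
    a=np.degrees(np.arctan2(-d[0],d[1])); return (a+90)%180-90
def seat(c,d,i): return c+ys[i-1]*d*.997
def plan(wps,start=None):
    """wps: (label,xy,z,yawdeg,ncalls); prints tool-frame totals for each call, tool pointing down."""
    s=arm.read_state(); p=s["tool_pos"].copy(); M=R.from_quat(s["tcp_rot"])
    if start is not None: p=np.array(start[:3]); 
    y=M.apply([0,1,0]); a=np.degrees(np.arctan2(y[1],y[0])) if start is None else start[3]
    for lab,xy,z,ya,n in wps:
        for k in range(n):
            t=p+(np.r_[xy,z]-p)/(n-k); da=(ya-a)/(n-k); c,sn=np.cos(np.radians(a)),np.sin(np.radians(a))
            Y=np.array([c,sn,0]);X=np.array([-sn,c,0])*1; X=np.cross(Y,[0,0,-1])
            A=np.array([X,Y,[0,0,-1]]); u=(A@(t-p)/.04).round(2); w=round(-np.radians(da),2)
            print(lab,u.tolist(),w,"mm",round(40*np.linalg.norm(u)),"->",(p+A.T@u*.04).round(4).tolist())
            p=p+A.T@u*.04; a-=np.degrees(w)
yb,yr=yaw(BD),yaw(RD)
E
python3 - <<'E'
from plan import *
print(yb,yr)
plan([("above f1",seat(BC,BD,1),.13,yb,6),("down",seat(BC,BD,1),.028,yb,1)])
E
```

```text
14.779725204087669 55.06712405316955
above f1 [-2.69, -3.36, 0.37] 0.14 mm 173 -> [0.3622, 0.4783, 0.2031]
above f1 [-3.13, -2.95, 0.37] 0.14 mm 173 -> [0.3976, 0.3099, 0.1883]
above f1 [-3.51, -2.48, 0.36] 0.14 mm 173 -> [0.4331, 0.1417, 0.1739]
above f1 [-3.82, -1.97, 0.37] 0.14 mm 173 -> [0.4684, -0.0266, 0.1591]
above f1 [-4.06, -1.42, 0.36] 0.14 mm 173 -> [0.5037, -0.195, 0.1447]
above f1 [-4.21, -0.84, 0.37] 0.15 mm 172 -> [0.5388, -0.3631, 0.1299]
down [-0.0, -0.0, 2.55] -0.0 mm 102 -> [0.5388, -0.3631, 0.0279]
```

Request:
play_rows(
  steps=[
    [1,-0.54,-0.67,0.07,0,0,0.03],
    [1,-1.08,-1.34,0.15,0,0,0.06],
    [1,-1.61,-2.02,0.22,0,0,0.08],
    [1,-2.15,-2.69,0.3,0,0,0.11],
    [1,-2.69,-3.36,0.37,0,0,0.14],
  ],
  newtons=20,
)

```text
clock: 0.57
tool_pos: [0.3624, 0.4769, 0.2035]
tcp_rot: [0.3, 0.954, -0.0, 0.0]
contact_force: [0.3, 0.3, -0.4]
opening: 0.0931
gripper_force: 0.0
```

Request:
play_rows(
  steps=[
    [1,-0.78,-0.74,0.09,0,0,0.035],
    [1,-1.56,-1.47,0.18,0,0,0.07],
    [1,-2.35,-2.21,0.28,0,0,0.105],
    [1,-3.13,-2.95,0.37,0,0,0.14],
    [1,-3.13,-2.95,0.37,0,0,0.14],
  ],
)

```text
clock: 0.98
tool_pos: [0.3984, 0.3025, 0.1886]
tcp_rot: [0.369, 0.929, -0.002, 0.0]
contact_force: [-0.7, -1.1, -1.1]
opening: 0.0931
gripper_force: 0.0
```

Request:
play_rows(
  steps=[
    [1,-3.51,-2.48,0.36,0,0,0.14],
    [1,-3.51,-2.48,0.36,0,0,0.14],
    [1,-3.51,-2.48,0.36,0,0,0.14],
    [1,-3.51,-2.48,0.36,0,0,0.14],
    [1,-3.51,-2.48,0.36,0,0,0.14],
  ],
)

```text
clock: 1.4
tool_pos: [0.4336, 0.1352, 0.1743]
tcp_rot: [0.433, 0.901, -0.001, 0.0]
contact_force: [0.1, -0.7, -0.3]
opening: 0.093
gripper_force: 0.0
```

Request:
play_rows(
  steps=[
    [1,-3.82,-1.97,0.37,0,0,0.14],
    [1,-3.82,-1.97,0.37,0,0,0.14],
    [1,-3.82,-1.97,0.37,0,0,0.14],
    [1,-3.82,-1.97,0.37,0,0,0.14],
    [1,-3.82,-1.97,0.37,0,0,0.14],
  ],
)

```text
clock: 1.82
tool_pos: [0.4694, -0.033, 0.1596]
tcp_rot: [0.495, 0.869, -0.001, 0.001]
contact_force: [0.2, -0.4, 0.1]
opening: 0.0928
gripper_force: 0.0
```

Request:
play_rows(
  steps=[
    [1,-4.06,-1.42,0.36,0,0,0.14],
    [1,-4.06,-1.42,0.36,0,0,0.14],
    [1,-4.06,-1.42,0.36,0,0,0.14],
    [1,-4.06,-1.42,0.36,0,0,0.14],
    [1,-4.06,-1.42,0.36,0,0,0.14],
  ],
)

```text
clock: 2.23
tool_pos: [0.5047, -0.2019, 0.1453]
tcp_rot: [0.554, 0.832, -0.001, 0.002]
contact_force: [1.0, 0.7, 0.3]
opening: 0.0929
gripper_force: 0.0
```

Request:
play_rows(
  steps=[
    [1,-4.21,-0.84,0.37,0,0,0.15],
    [1,-4.21,-0.84,0.37,0,0,0.15],
    [1,-4.21,-0.84,0.37,0,0,0.15],
    [1,-4.21,-0.84,0.37,0,0,0.15],
    [1,-4.21,-0.84,0.37,0,0,0.15],
  ],
)

```text
clock: 2.65
tool_pos: [0.539, -0.3703, 0.1302]
tcp_rot: [0.615, 0.789, -0.002, 0.002]
contact_force: [0.5, -0.6, 0.8]
opening: 0.0931
gripper_force: 0.0
```

Run:
```python
from plan import *
w=arm.grab_frame("wrist"); s=arm.read_state(); print(s["tool_pos"],s["tcp_rot"],s["dq"].round(3),s["clock"])
im=w["color"][:,:,::-1].copy()
for i in(1,2,3):
    q=w2px(w,[*np.r_[seat(BC,BD,i),.045],])[0]; cv2.drawMarker(im,tuple(int(v) for v in q),(0,0,255),0,12,1)
q=w2px(w,s["tool_pos"])[0];cv2.drawMarker(im,tuple(int(v) for v in q),(255,0,0),0,12,1)
cv2.imwrite("pics/w1.png",im)
plan([("down",seat(BC,BD,1),.028,yb,1)])
```

```text
[ 0.53874746 -0.36783562  0.12998519] [ 0.61442739  0.78897218 -0.0011092   0.00080833] [-0.051 -0.033 -0.038  0.078 -0.014 -0.007 -0.033] 2.7
down [0.11, 0.03, 2.55] -0.01 mm 102 -> [0.5388, -0.3633, 0.028]
```

View pics/w1.png

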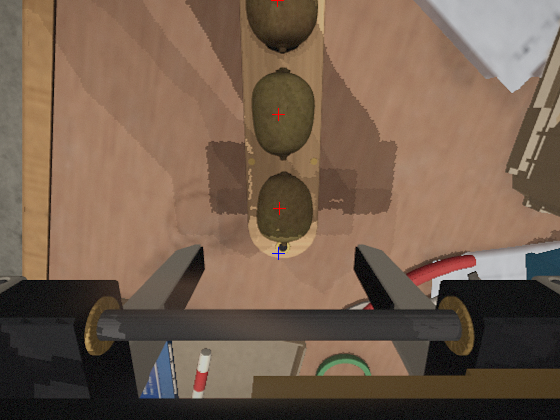

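The wrist view shows fruit 1 at (285,207), within about 5 px of my predicted mark (278,208), and the board is aligned with the jaws. Going down and gripping.

Request:
play_rows(
  steps=[
    [1,0,0.05,0.5,0,0,0],
    [1,0,0.05,1.0,0,0,0],
    [1,0,0.05,1.6,0,0,0],
    [1,0,0.05,2.2,0,0,0],
    [1,0,0.05,2.55,0,0,0],
  ],
)

```text
clock: 3.12
tool_pos: [0.5405, -0.3594, 0.0265]
tcp_rot: [0.612, 0.791, 0.0, -0.001]
contact_force: [-0.5, 0.5, -0.4]
opening: 0.0931
gripper_force: 0.0
```

Request:
play_rows(
  steps=[
    [1,0,0,0,0,0,0],
    [0.4,0,0,0,0,0,0],
    [0.4,0,0,0,0,0,0],
    [0.4,0,0,0,0,0,0],
    [0.4,0,0,0,0,0,0],
  ],
  newtons=20,
)

```text
clock: 3.53
tool_pos: [0.5416, -0.3625, 0.03]
tcp_rot: [0.612, 0.791, 0.0, 0.001]
contact_force: [-0.8, -0.2, -0.6]
opening: 0.071
gripper_force: 0.0
```

Request:
play_rows(
  steps=[
    [0.3,0,0,0,0,0,0],
    [0.3,0,0,0,0,0,0],
    [0.3,0,0,0,0,0,0],
    [0.3,0,0,0,0,0,0],
    [0.3,0,0,0,0,0,0],
  ],
)

```text
clock: 3.95
tool_pos: [0.5419, -0.3622, 0.0291]
tcp_rot: [0.612, 0.791, 0.0, 0.001]
contact_force: [3.1, 0.6, 3.1]
opening: 0.0485
gripper_force: 20.0
```

Run:
```python
from plan import *
g=np.array([.5408,-.3628]);t=seat(RC,RD,1)
plan([("lift",g,.12,yb,1),("to",t,.12,yr,4),("down",t,.052,yr,1),("down",t,.0445,yr,1)],start=[*g,.028,14.8])
```

```text
lift [0.0, 0.0, -2.3] 0.0 mm 92 -> [0.5408, -0.3628, 0.12]
to [4.52, 0.19, 0.0] -0.18 mm 181 -> [0.502, -0.1861, 0.12]
to [4.42, 1.0, 0.0] -0.17 mm 181 -> [0.4631, -0.009, 0.12]
to [4.18, 1.74, 0.0] -0.18 mm 181 -> [0.4247, 0.168, 0.12]
to [3.81, 2.45, 0.0] -0.17 mm 181 -> [0.3857, 0.3449, 0.12]
down [-0.0, 0.0, 1.7] -0.0 mm 68 -> [0.3857, 0.3449, 0.052]
down [-0.0, 0.0, 0.19] -0.0 mm 8 -> [0.3857, 0.3449, 0.0444]
```

Request:
play_rows(
  steps=[
    [0.3,0,0,-0.4,0,0,0],
    [0.3,0,0,-0.9,0,0,0],
    [0.3,0,0,-1.4,0,0,0],
    [0.3,0,0,-1.9,0,0,0],
    [0.3,0,0,-2.3,0,0,0],
  ],
)

```text
clock: 4.37
tool_pos: [0.5404, -0.3623, 0.1217]
tcp_rot: [0.612, 0.791, -0.0, -0.0]
contact_force: [0.3, -1.2, -0.8]
opening: 0.0483
gripper_force: 20.0
```

Request:
play_rows(
  steps=[
    [0.3,0.7,0.03,0,0,0,-0.02],
    [0.3,1.6,0.07,0,0,0,-0.06],
    [0.3,2.55,0.11,0,0,0,-0.1],
    [0.3,3.55,0.15,0,0,0,-0.14],
    [0.3,4.52,0.19,0,0,0,-0.18],
  ],
)

```text
clock: 4.78
tool_pos: [0.5017, -0.1838, 0.1205]
tcp_rot: [0.538, 0.843, -0.0, -0.0]
contact_force: [1.3, 0.5, -1.1]
opening: 0.0484
gripper_force: 20.0
```

Request:
play_rows(
  steps=[
    [0.3,0.9,0.2,0,0,0,-0.03],
    [0.3,1.8,0.4,0,0,0,-0.07],
    [0.3,2.65,0.6,0,0,0,-0.1],
    [0.3,3.53,0.8,0,0,0,-0.14],
    [0.3,4.42,1.0,0,0,0,-0.17],
  ],
)

```text
clock: 5.2
tool_pos: [0.4641, -0.0068, 0.1206]
tcp_rot: [0.465, 0.886, -0.0, -0.0]
contact_force: [1.0, 0.3, -1.8]
opening: 0.0487
gripper_force: 20.0
```

Request:
play_rows(
  steps=[
    [0.3,0.84,0.35,0,0,0,-0.04],
    [0.3,1.67,0.7,0,0,0,-0.07],
    [0.3,2.5,1.05,0,0,0,-0.11],
    [0.3,3.4,1.4,0,0,0,-0.14],
    [0.3,4.18,1.74,0,0,0,-0.18],
  ],
)

```text
clock: 5.62
tool_pos: [0.4263, 0.171, 0.1205]
tcp_rot: [0.383, 0.924, -0.0, -0.0]
contact_force: [0.3, -0.0, -1.5]
opening: 0.0481
gripper_force: 20.0
```

Request:
play_rows(
  steps=[
    [0.3,0.9,0.6,0,0,0,-0.04],
    [0.3,1.8,1.2,0,0,0,-0.08],
    [0.3,2.7,1.75,0,0,0,-0.12],
    [0.3,3.4,2.2,0,0,0,-0.15],
    [0.3,3.81,2.45,0,0,0,-0.17],
  ],
)

```text
clock: 6.03
tool_pos: [0.3879, 0.3511, 0.1205]
tcp_rot: [0.301, 0.954, 0.001, -0.0]
contact_force: [0.1, 0.1, -0.3]
opening: 0.0482
gripper_force: 20.0
```

Run:
```python
from plan import *
for k in range(4): w=arm.grab_frame("wrist")
s=arm.read_state(); print(s["tool_pos"],s["tcp_rot"],s["opening"],s["gripper_force"],s["clock"])
im=w["color"][:,:,::-1].copy()
for i in(1,2,3,4):
    q=w2px(w,[*np.r_[seat(RC,RD,i),.042],])[0]; cv2.drawMarker(im,tuple(int(v) for v in q),(0,0,255),0,12,1)
cv2.imwrite("pics/w2.png",im)
```

```text
[0.38916889 0.34577109 0.12032417] [ 3.03755693e-01  9.52749692e-01 -7.05182327e-04 -8.12703636e-05] 0.04849405504455195 19.999594632536173 6.2333
```

View pics/w2.png

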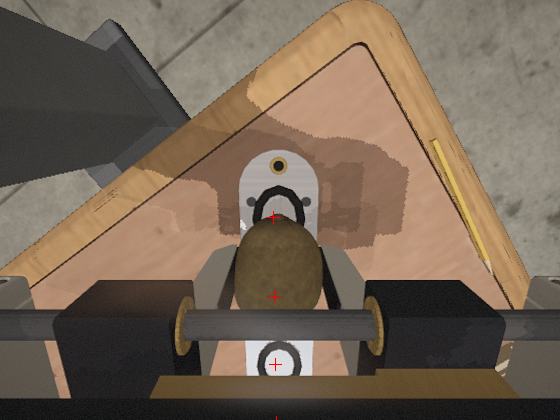

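The fruit is held at columns 236–322, centred on the rack ring at (279,~214), which confirms the rack pose to 2–3 mm. Shifting 2.4 mm along the row and lowering.

Request:
play_rows(
  steps=[
    [0.3,0.06,0,0.4,0,0,0],
    [0.3,0.06,0,0.8,0,0,0],
    [0.3,0.06,0,1.2,0,0,0],
    [0.3,0.06,0,1.5,0,0,0],
    [0.3,0.06,0,1.7,0,0,0],
  ],
)

```text
clock: 6.65
tool_pos: [0.388, 0.3453, 0.0516]
tcp_rot: [0.305, 0.952, -0.001, -0.0]
contact_force: [0.1, 0.3, -0.6]
opening: 0.048
gripper_force: 20.0
```

Request:
play_rows(
  steps=[
    [0.3,0,0,0.05,0,0,0],
    [0.3,0,0,0.1,0,0,0],
    [0.3,0,0,0.15,0,0,0],
    [0.3,0,0,0.19,0,0,0],
    [0.3,0,0,0.19,0,0,0],
  ],
)

```text
clock: 7.07
tool_pos: [0.3884, 0.3484, 0.0455]
tcp_rot: [0.304, 0.953, 0.001, 0.001]
contact_force: [0.9, 0.5, 0.5]
opening: 0.0482
gripper_force: 20.0
```

Request:
play_rows(
  steps=[
    [0.3,0,0,0,0,0,0],
    [0.6,0,0,0,0,0,0],
    [0.7,0,0,0,0,0,0],
    [0.9,0,0,0,0,0,0],
    [1,0,0,0,0,0,0],
  ],
)

```text
clock: 7.48
tool_pos: [0.3873, 0.3475, 0.045]
tcp_rot: [0.304, 0.953, -0.0, -0.0]
contact_force: [0.2, 0.3, -0.6]
opening: 0.0704
gripper_force: 0.0
```

Request:
play_rows(
  steps=[
    [1,0,0,0,0,0,0],
    [1,0,0,-0.3,0,0,0],
    [1,0,0,-0.8,0,0,0],
    [1,0,0,-1.4,0,0,0],
    [1,0,0,-1.9,0,0,0],
  ],
)

```text
clock: 7.9
tool_pos: [0.3874, 0.3475, 0.122]
tcp_rot: [0.304, 0.953, -0.0, -0.0]
contact_force: [0.1, 0.1, -0.3]
opening: 0.0928
gripper_force: 0.0
```

Run:
```python
from plan import *
for k in range(3): f=arm.grab_frame("top")
w=arm.grab_frame("wrist")
s=arm.read_state(); print(s["tool_pos"],s["tcp_rot"],s["opening"],s["clock"])
cv2.imwrite("pics/w3.png",w["color"][:,:,::-1])
a=seat(BC,BD,2); plan([("to",a,.12,yb,4),("down",a,.028,yb,1)])
```

```text
[0.38761968 0.34789076 0.1212236 ] [3.03913860e-01 9.52699386e-01 4.54364010e-04 1.96652277e-04] 0.0931517550863966 8.1
to [-2.96, -2.76, 0.01] 0.17 mm 162 -> [0.4202, 0.1893, 0.1208]
to [-3.39, -2.21, 0.01] 0.18 mm 162 -> [0.4532, 0.0309, 0.1204]
to [-3.72, -1.58, 0.01] 0.17 mm 162 -> [0.4856, -0.1275, 0.12]
to [-3.94, -0.92, 0.0] 0.18 mm 162 -> [0.5184, -0.286, 0.12]
down [-0.0, 0.0, 2.3] -0.0 mm 92 -> [0.5184, -0.286, 0.028]
```

View pics/w3.png

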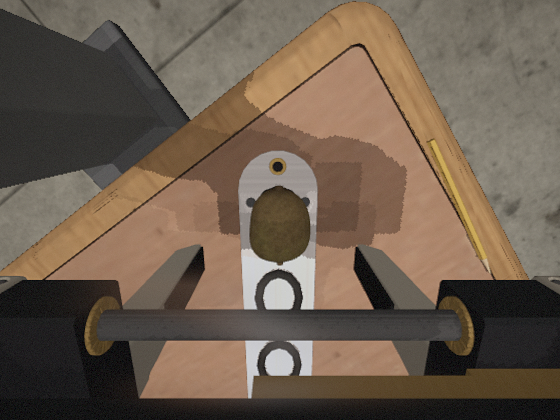

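Fruit 1 is seated at (280,225), lengthwise and centred on the rack. Refining the offsets and planning the whole fruit 2 cycle.

```bash
cat >> plan.py <<'E'
RC=RC+.003*np.array([.573,.82]); BC=BC+.003*np.array([.967,.255])
def cycle(i,zc=.12):
    a,t=seat(BC,BD,i),seat(RC,RD,i)
    plan([("to",a,zc,yb,4),("down",a,.028,yb,1),("lift",a,zc,yb,1),("back",t,zc,yr,4),("down",t,.052,yr,1),("down",t,.0445,yr,1)])
E
python3 -c "
from plan import *
cycle(2)"
```

```text
to [-2.97, -2.74, 0.01] 0.17 mm 162 -> [0.421, 0.1897, 0.1208]
to [-3.4, -2.2, 0.01] 0.18 mm 162 -> [0.4546, 0.0313, 0.1204]
to [-3.73, -1.56, 0.01] 0.17 mm 162 -> [0.4879, -0.127, 0.12]
to [-3.94, -0.9, 0.0] 0.18 mm 162 -> [0.5213, -0.2851, 0.12]
down [-0.0, 0.0, 2.3] -0.0 mm 92 -> [0.5213, -0.2851, 0.028]
lift [-0.0, 0.0, -2.3] -0.0 mm 92 -> [0.5213, -0.2851, 0.12]
back [3.66, 0.51, 0.0] -0.18 mm 148 -> [0.5044, -0.1383, 0.12]
back [3.51, 1.15, 0.0] -0.18 mm 148 -> [0.4872, 0.0084, 0.12]
back [3.25, 1.76, 0.0] -0.17 mm 148 -> [0.47, 0.1553, 0.12]
back [2.9, 2.28, 0.0] -0.18 mm 148 -> [0.4528, 0.3018, 0.12]
down [-0.0, 0.0, 1.7] 0.0 mm 68 -> [0.4528, 0.3018, 0.052]
down [-0.0, 0.0, 0.19] 0.0 mm 8 -> [0.4528, 0.3018, 0.0444]
```

Request:
play_rows(
  steps=[
    [1,-0.6,-0.55,0,0,0,0.03],
    [1,-1.2,-1.1,0,0,0,0.07],
    [1,-1.8,-1.65,0,0,0,0.1],
    [1,-2.4,-2.2,0,0,0,0.14],
    [1,-2.97,-2.74,0.01,0,0,0.17],
  ],
)

```text
clock: 8.52
tool_pos: [0.4205, 0.1878, 0.1195]
tcp_rot: [0.385, 0.923, -0.001, -0.0]
contact_force: [0.3, -0.1, -0.2]
opening: 0.0928
gripper_force: 0.0
```

Request:
play_rows(
  steps=[
    [1,-0.7,-0.44,0,0,0,0.04],
    [1,-1.4,-0.88,0,0,0,0.07],
    [1,-2.0,-1.3,0,0,0,0.11],
    [1,-2.7,-1.75,0,0,0,0.14],
    [1,-3.4,-2.2,0.01,0,0,0.18],
  ],
)

```text
clock: 8.93
tool_pos: [0.4539, 0.0296, 0.1191]
tcp_rot: [0.466, 0.885, -0.001, -0.001]
contact_force: [-0.2, 0.7, 0.7]
opening: 0.0932
gripper_force: 0.0
```

Request:
play_rows(
  steps=[
    [1,-0.75,-0.3,0,0,0,0.03],
    [1,-1.5,-0.62,0,0,0,0.07],
    [1,-2.25,-0.94,0,0,0,0.1],
    [1,-3.0,-1.25,0,0,0,0.14],
    [1,-3.73,-1.56,0.01,0,0,0.17],
  ],
)

```text
clock: 9.35
tool_pos: [0.4872, -0.1288, 0.1186]
tcp_rot: [0.54, 0.842, -0.0, -0.001]
contact_force: [0.8, 0.3, 0.5]
opening: 0.0931
gripper_force: 0.0
```

Request:
play_rows(
  steps=[
    [1,-0.9,-0.2,0,0,0,0.04],
    [1,-1.8,-0.4,0,0,0,0.08],
    [1,-2.7,-0.6,0,0,0,0.12],
    [1,-3.5,-0.8,0,0,0,0.16],
    [1,-3.94,-0.9,0,0,0,0.18],
  ],
)

```text
clock: 9.77
tool_pos: [0.5206, -0.2897, 0.1184]
tcp_rot: [0.614, 0.789, -0.001, -0.0]
contact_force: [0.5, -0.8, 0.3]
opening: 0.093
gripper_force: 0.0
```

Request:
play_rows(
  steps=[
    [1,0,0,0,0,0,0],
    [1,0,0,0.5,0,0,0],
    [1,0,0,1.1,0,0,0],
    [1,0,0,1.8,0,0,0],
    [1,0,0,2.3,0,0,0],
  ],
)

```text
clock: 10.18
tool_pos: [0.5201, -0.2835, 0.0249]
tcp_rot: [0.612, 0.791, -0.0, -0.002]
contact_force: [-0.0, -0.2, -0.0]
opening: 0.0931
gripper_force: 0.0
```

Request:
play_rows(
  steps=[
    [1,0,0,0,0,0,0],
    [0.3,0,0,0,0,0,0],
    [0.3,0,0,0,0,0,0],
    [0.3,0,0,0,0,0,0],
    [0.3,0,0,0,0,0,0],
  ],
)

```text
clock: 10.6
tool_pos: [0.5219, -0.2855, 0.0291]
tcp_rot: [0.612, 0.791, 0.0, 0.001]
contact_force: [0.5, -0.9, -0.6]
opening: 0.071
gripper_force: 0.0
```

Request:
play_rows(
  steps=[
    [0.3,0,0,0,0,0,0],
    [0.3,0,0,0,0,0,0],
    [0.3,0,0,0,0,0,0],
    [0.3,0,0,0,0,0,0],
    [0.3,0,0,0,0,0,0],
  ],
)

```text
clock: 11.02
tool_pos: [0.5212, -0.2853, 0.0282]
tcp_rot: [0.612, 0.791, 0.0, 0.0]
contact_force: [-0.3, 0.5, 4.7]
opening: 0.0493
gripper_force: 20.0
```

Request:
play_rows(
  steps=[
    [0.3,0,0,-0.4,0,0,0],
    [0.3,0,0,-0.9,0,0,0],
    [0.3,0,0,-1.4,0,0,0],
    [0.3,0,0,-1.9,0,0,0],
    [0.3,0,0,-2.3,0,0,0],
  ],
)

```text
clock: 11.43
tool_pos: [0.5213, -0.2854, 0.121]
tcp_rot: [0.612, 0.791, 0.0, 0.0]
contact_force: [-0.0, -0.4, -0.9]
opening: 0.0491
gripper_force: 20.0
```

Request:
play_rows(
  steps=[
    [0.3,0.5,0.07,0,0,0,-0.02],
    [0.3,1.2,0.17,0,0,0,-0.06],
    [0.3,2.0,0.28,0,0,0,-0.1],
    [0.3,2.8,0.39,0,0,0,-0.14],
    [0.3,3.66,0.51,0,0,0,-0.18],
  ],
)

```text
clock: 11.85
tool_pos: [0.504, -0.1376, 0.1199]
tcp_rot: [0.538, 0.843, -0.0, 0.0]
contact_force: [1.1, 0.9, -1.7]
opening: 0.0492
gripper_force: 20.0
```

Request:
play_rows(
  steps=[
    [0.3,0.7,0.23,0,0,0,-0.04],
    [0.3,1.4,0.46,0,0,0,-0.07],
    [0.3,2.1,0.69,0,0,0,-0.11],
    [0.3,2.8,0.92,0,0,0,-0.14],
    [0.3,3.51,1.15,0,0,0,-0.18],
  ],
)

```text
clock: 12.27
tool_pos: [0.4869, 0.0096, 0.1198]
tcp_rot: [0.46, 0.888, 0.0, 0.0]
contact_force: [-0.4, -0.6, -1.3]
opening: 0.0491
gripper_force: 20.0
```

Request:
play_rows(
  steps=[
    [0.3,0.65,0.35,0,0,0,-0.03],
    [0.3,1.3,0.7,0,0,0,-0.07],
    [0.3,1.95,1.05,0,0,0,-0.1],
    [0.3,2.6,1.4,0,0,0,-0.14],
    [0.3,3.25,1.76,0,0,0,-0.17],
  ],
)

```text
clock: 12.68
tool_pos: [0.4695, 0.1565, 0.1198]
tcp_rot: [0.383, 0.924, -0.0, 0.0]
contact_force: [0.2, 0.9, -0.6]
opening: 0.049
gripper_force: 20.0
```

Request:
play_rows(
  steps=[
    [0.3,0.7,0.55,0,0,0,-0.04],
    [0.3,1.4,1.1,0,0,0,-0.08],
    [0.3,2.1,1.65,0,0,0,-0.13],
    [0.3,2.6,2.04,0,0,0,-0.16],
    [0.3,2.9,2.28,0,0,0,-0.18],
  ],
)

```text
clock: 13.1
tool_pos: [0.4519, 0.3053, 0.1197]
tcp_rot: [0.297, 0.955, 0.001, -0.0]
contact_force: [0.2, -0.7, -0.8]
opening: 0.0493
gripper_force: 20.0
```

Request:
play_rows(
  steps=[
    [0.3,0,0,0,0,0,0],
    [0.3,0,0,0.5,0,0,0],
    [0.3,0,0,1.0,0,0,0],
    [0.3,0,0,1.4,0,0,0],
    [0.3,0,0,1.7,0,0,0],
  ],
)

```text
clock: 13.52
tool_pos: [0.4529, 0.2994, 0.0506]
tcp_rot: [0.3, 0.954, -0.001, -0.0]
contact_force: [-0.3, 0.3, -0.5]
opening: 0.0489
gripper_force: 20.0
```

Request:
play_rows(
  steps=[
    [0.3,0,0,0.05,0,0,0],
    [0.3,0,0,0.1,0,0,0],
    [0.3,0,0,0.15,0,0,0],
    [0.3,0,0,0.19,0,0,0],
    [0.3,0,0,0.19,0,0,0],
  ],
)

```text
clock: 13.93
tool_pos: [0.4532, 0.3015, 0.0447]
tcp_rot: [0.299, 0.954, 0.0, 0.0]
contact_force: [0.6, -0.3, -0.8]
opening: 0.0494
gripper_force: 20.0
```

Request:
play_rows(
  steps=[
    [0.3,0,0,0,0,0,0],
    [0.6,0,0,0,0,0,0],
    [0.7,0,0,0,0,0,0],
    [0.9,0,0,0,0,0,0],
    [1,0,0,0,0,0,0],
  ],
)

```text
clock: 14.35
tool_pos: [0.4527, 0.3018, 0.0444]
tcp_rot: [0.299, 0.954, 0.0, 0.0]
contact_force: [-0.1, -0.7, 0.4]
opening: 0.071
gripper_force: 0.0
```

Request:
play_rows(
  steps=[
    [1,0,0,0,0,0,0],
    [1,0,0,-0.3,0,0,0],
    [1,0,0,-0.8,0,0,0],
    [1,0,0,-1.4,0,0,0],
    [1,0,0,-1.9,0,0,0],
  ],
)

```text
clock: 14.77
tool_pos: [0.4527, 0.3016, 0.1212]
tcp_rot: [0.299, 0.954, -0.0, -0.0]
contact_force: [1.1, 0.3, -0.5]
opening: 0.0925
gripper_force: 0.0
```

Run:
```python
from plan import *
for k in range(3): w=arm.grab_frame("wrist")
s=arm.read_state(); print(s["tool_pos"],s["clock"])
cv2.imwrite("pics/w4.png",w["color"][:,:,::-1])
cycle(3)
```

```text
[0.45337696 0.30218625 0.12147051] 14.9167
to [-2.07, -2.45, 0.01] 0.18 mm 128 -> [0.4654, 0.1745, 0.1211]
to [-2.47, -2.04, 0.01] 0.18 mm 128 -> [0.4773, 0.0469, 0.1207]
to [-2.79, -1.56, 0.01] 0.17 mm 128 -> [0.4892, -0.0804, 0.1203]
to [-3.02, -1.07, 0.01] 0.18 mm 128 -> [0.501, -0.208, 0.1199]
down [-0.0, -0.0, 2.3] -0.0 mm 92 -> [0.501, -0.208, 0.0279]
lift [-0.0, -0.0, -2.3] -0.0 mm 92 -> [0.501, -0.208, 0.1199]
back [2.78, 0.83, -0.0] -0.18 mm 116 -> [0.5053, -0.0921, 0.1199]
back [2.59, 1.32, -0.0] -0.18 mm 116 -> [0.5098, 0.0241, 0.1199]
back [2.31, 1.76, -0.0] -0.17 mm 116 -> [0.5142, 0.1402, 0.1199]
back [1.98, 2.12, -0.0] -0.18 mm 116 -> [0.5184, 0.2562, 0.1199]
down [0.0, -0.0, 1.7] 0.0 mm 68 -> [0.5184, 0.2562, 0.0519]
down [0.0, -0.0, 0.18] 0.0 mm 7 -> [0.5184, 0.2562, 0.0447]
```

View pics/w4.png

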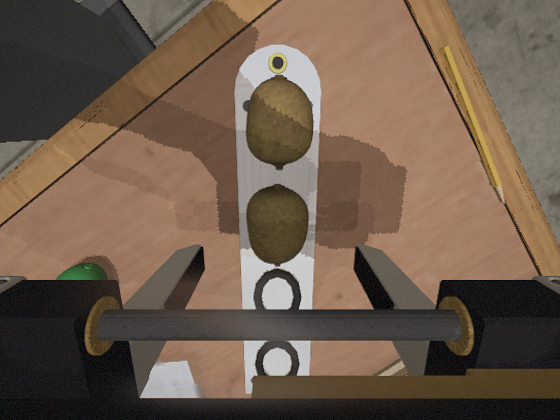

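Fruits 1 (280,120) and 2 (278,225) lie centred on the rack, in line with it. Now fruit 3.

Request:
play_rows(
  steps=[
    [1,-0.4,-0.5,0,0,0,0.04],
    [1,-0.8,-1.0,0,0,0,0.07],
    [1,-1.2,-1.45,0,0,0,0.11],
    [1,-1.6,-1.95,0,0,0,0.14],
    [1,-2.07,-2.45,0.01,0,0,0.18],
  ],
)

```text
clock: 15.33
tool_pos: [0.4639, 0.173, 0.1188]
tcp_rot: [0.384, 0.923, -0.001, -0.001]
contact_force: [0.3, 0.3, 0.1]
opening: 0.0927
gripper_force: 0.0
```

Request:
play_rows(
  steps=[
    [1,-0.5,-0.4,0,0,0,0.04],
    [1,-1.0,-0.8,0,0,0,0.07],
    [1,-1.5,-1.2,0,0,0,0.11],
    [1,-2.0,-1.6,0,0,0,0.14],
    [1,-2.47,-2.04,0.01,0,0,0.18],
  ],
)

```text
clock: 15.75
tool_pos: [0.4764, 0.0451, 0.1185]
tcp_rot: [0.466, 0.885, -0.0, -0.0]
contact_force: [0.2, -0.9, -0.5]
opening: 0.0929
gripper_force: 0.0
```

Request:
play_rows(
  steps=[
    [1,-0.55,-0.3,0,0,0,0.03],
    [1,-1.1,-0.6,0,0,0,0.07],
    [1,-1.7,-0.94,0,0,0,0.1],
    [1,-2.25,-1.25,0,0,0,0.14],
    [1,-2.79,-1.56,0.01,0,0,0.17],
  ],
)

```text
clock: 16.17
tool_pos: [0.488, -0.0823, 0.118]
tcp_rot: [0.54, 0.842, -0.0, -0.001]
contact_force: [0.4, 0.1, -0.1]
opening: 0.0927
gripper_force: 0.0
```

Request:
play_rows(
  steps=[
    [1,-0.7,-0.25,0,0,0,0.04],
    [1,-1.4,-0.5,0,0,0,0.08],
    [1,-2.1,-0.75,0,0,0,0.12],
    [1,-2.7,-0.96,0,0,0,0.16],
    [1,-3.02,-1.07,0.01,0,0,0.18],
  ],
)

```text
clock: 16.58
tool_pos: [0.4998, -0.2118, 0.1177]
tcp_rot: [0.614, 0.789, -0.001, -0.0]
contact_force: [0.5, 0.6, 0.0]
opening: 0.0931
gripper_force: 0.0
```

Request:
play_rows(
  steps=[
    [1,0,0,0,0,0,0],
    [1,0,0,0.5,0,0,0],
    [1,0,0,1.1,0,0,0],
    [1,0,0,1.8,0,0,0],
    [1,0,0,2.3,0,0,0],
  ],
)

```text
clock: 17.0
tool_pos: [0.4998, -0.2063, 0.0245]
tcp_rot: [0.611, 0.792, 0.0, -0.001]
contact_force: [0.6, 0.6, -0.6]
opening: 0.0929
gripper_force: 0.0
```

Request:
play_rows(
  steps=[
    [1,0,0,0,0,0,0],
    [0.3,0,0,0,0,0,0],
    [0.3,0,0,0,0,0,0],
    [0.3,0,0,0,0,0,0],
    [0.3,0,0,0,0,0,0],
  ],
)

```text
clock: 17.42
tool_pos: [0.5011, -0.2085, 0.0279]
tcp_rot: [0.612, 0.791, 0.0, 0.001]
contact_force: [-0.9, -0.4, 0.5]
opening: 0.0708
gripper_force: 0.0
```

Request:
play_rows(
  steps=[
    [0.3,0,0,0,0,0,0],
    [0.3,0,0,0,0,0,0],
    [0.3,0,0,0,0,0,0],
    [0.3,0,0,0,0,0,0],
    [0.3,0,0,0,0,0,0],
  ],
)

```text
clock: 17.83
tool_pos: [0.5004, -0.2088, 0.0269]
tcp_rot: [0.612, 0.791, 0.0, 0.0]
contact_force: [-1.8, -0.5, 5.3]
opening: 0.0518
gripper_force: 20.0
```

Request:
play_rows(
  steps=[
    [0.3,0,0,-0.4,0,0,0],
    [0.3,0,0,-0.9,0,0,0],
    [0.3,0,0,-1.4,0,0,0],
    [0.3,0,0,-1.9,0,0,0],
    [0.3,0,0,-2.3,0,0,0],
  ],
)

```text
clock: 18.25
tool_pos: [0.5004, -0.2086, 0.1198]
tcp_rot: [0.612, 0.791, 0.0, 0.0]
contact_force: [0.3, -0.2, -0.8]
opening: 0.0511
gripper_force: 20.0
```

Request:
play_rows(
  steps=[
    [0.3,0.4,0.12,0,0,0,-0.03],
    [0.3,1.0,0.3,0,0,0,-0.06],
    [0.3,1.6,0.48,0,0,0,-0.1],
    [0.3,2.2,0.66,0,0,0,-0.14],
    [0.3,2.78,0.83,0,0,0,-0.18],
  ],
)

```text
clock: 18.67
tool_pos: [0.5045, -0.0913, 0.1186]
tcp_rot: [0.538, 0.843, 0.0, -0.0]
contact_force: [0.9, 0.6, -1.2]
opening: 0.0516
gripper_force: 20.0
```

Request:
play_rows(
  steps=[
    [0.3,0.5,0.26,0,0,0,-0.04],
    [0.3,1.0,0.52,0,0,0,-0.07],
    [0.3,1.55,0.79,0,0,0,-0.11],
    [0.3,2.07,1.05,0,0,0,-0.14],
    [0.3,2.59,1.32,0,0,0,-0.18],
  ],
)

```text
clock: 19.08
tool_pos: [0.5089, 0.0248, 0.1185]
tcp_rot: [0.46, 0.888, -0.0, -0.0]
contact_force: [-0.5, 0.4, -0.9]
opening: 0.0515
gripper_force: 20.0
```

Request:
play_rows(
  steps=[
    [0.3,0.46,0.35,0,0,0,-0.03],
    [0.3,0.92,0.7,0,0,0,-0.07],
    [0.3,1.38,1.05,0,0,0,-0.1],
    [0.3,1.84,1.4,0,0,0,-0.14],
    [0.3,2.31,1.76,0,0,0,-0.17],
  ],
)

```text
clock: 19.5
tool_pos: [0.5133, 0.1408, 0.1185]
tcp_rot: [0.383, 0.924, -0.0, -0.0]
contact_force: [0.3, -0.2, -0.7]
opening: 0.0509
gripper_force: 20.0
```

Request:
play_rows(
  steps=[
    [0.3,0.45,0.48,0,0,0,-0.04],
    [0.3,0.9,0.96,0,0,0,-0.08],
    [0.3,1.4,1.5,0,0,0,-0.13],
    [0.3,1.8,1.9,0,0,0,-0.16],
    [0.3,1.98,2.12,0,0,0,-0.18],
  ],
)

```text
clock: 19.92
tool_pos: [0.5172, 0.2593, 0.1184]
tcp_rot: [0.297, 0.955, 0.001, -0.0]
contact_force: [0.3, 0.2, -0.3]
opening: 0.0513
gripper_force: 20.0
```

Request:
play_rows(
  steps=[
    [0.3,0,0,0,0,0,0],
    [0.3,0,0,0.5,0,0,0],
    [0.3,0,0,1.0,0,0,0],
    [0.3,0,0,1.4,0,0,0],
    [0.3,0,0,1.7,0,0,0],
  ],
)

```text
clock: 20.33
tool_pos: [0.5176, 0.2532, 0.0494]
tcp_rot: [0.301, 0.954, -0.001, -0.0]
contact_force: [-0.3, 0.2, -0.7]
opening: 0.0515
gripper_force: 20.0
```

Request:
play_rows(
  steps=[
    [0.3,0,0,0.05,0,0,0],
    [0.3,0,0,0.1,0,0,0],
    [0.3,0,0,0.15,0,0,0],
    [0.3,0,0,0.18,0,0,0],
    [0.3,0,0,0.18,0,0,0],
  ],
)

```text
clock: 20.75
tool_pos: [0.5183, 0.2554, 0.044]
tcp_rot: [0.299, 0.954, 0.0, 0.0]
contact_force: [-0.7, -1.1, 0.5]
opening: 0.0512
gripper_force: 20.0
```

Request:
play_rows(
  steps=[
    [0.3,0,0,0,0,0,0],
    [0.6,0,0,0,0,0,0],
    [0.7,0,0,0,0,0,0],
    [0.9,0,0,0,0,0,0],
    [1,0,0,0,0,0,0],
  ],
)

```text
clock: 21.17
tool_pos: [0.5178, 0.2559, 0.0436]
tcp_rot: [0.299, 0.954, 0.0, 0.0]
contact_force: [-0.3, -0.0, 1.1]
opening: 0.0715
gripper_force: 0.0
```

Request:
play_rows(
  steps=[
    [1,0,0,0,0,0,0],
    [1,0,0,-0.3,0,0,0],
    [1,0,0,-0.8,0,0,0],
    [1,0,0,-1.4,0,0,0],
    [1,0,0,-1.9,0,0,0],
  ],
)

```text
clock: 21.58
tool_pos: [0.5178, 0.2556, 0.1213]
tcp_rot: [0.299, 0.954, 0.0, 0.0]
contact_force: [-0.1, 0.8, -0.1]
opening: 0.093
gripper_force: 0.0
```

Run:
```python
from plan import *
for k in range(3): w=arm.grab_frame("wrist")
s=arm.read_state(); print(s["tool_pos"],s["clock"])
cv2.imwrite("pics/w5.png",w["color"][:,:,::-1])
cycle(4)
```

```text
[0.51863688 0.25610107 0.12154141] 21.7333
to [-1.19, -2.12, 0.01] 0.18 mm 97 -> [0.5093, 0.1593, 0.1211]
to [-1.55, -1.88, 0.01] 0.18 mm 97 -> [0.4997, 0.0623, 0.1207]
to [-1.86, -1.57, 0.01] 0.17 mm 97 -> [0.4902, -0.0346, 0.1203]
to [-2.09, -1.23, 0.01] 0.18 mm 97 -> [0.4806, -0.1311, 0.1199]
down [0.0, 0.0, 2.3] -0.0 mm 92 -> [0.4806, -0.1311, 0.0279]
lift [0.0, 0.0, -2.3] -0.0 mm 92 -> [0.4806, -0.1311, 0.1199]
back [1.91, 1.16, -0.0] -0.18 mm 89 -> [0.5064, -0.0455, 0.1199]
back [1.67, 1.48, -0.0] -0.18 mm 89 -> [0.5321, 0.0399, 0.1199]
back [1.37, 1.75, -0.0] -0.17 mm 89 -> [0.5578, 0.125, 0.1199]
back [1.06, 1.96, -0.0] -0.18 mm 89 -> [0.5835, 0.2104, 0.1199]
down [-0.0, 0.0, 1.7] 0.0 mm 68 -> [0.5835, 0.2104, 0.0519]
down [-0.0, 0.0, 0.19] 0.0 mm 8 -> [0.5835, 0.2104, 0.0443]
```

View pics/w5.png

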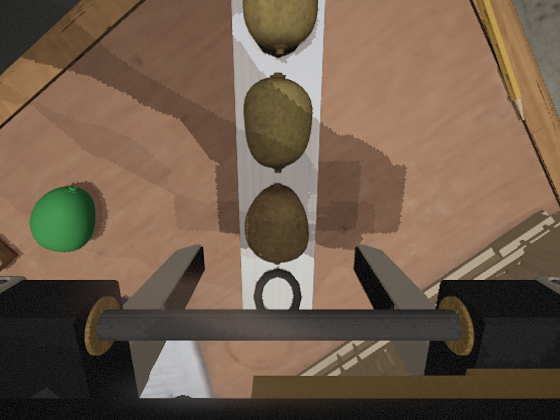

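Fruits 1–3 are in line on the rack, and the seat 4 ring is free at (278,293). Now fruit 4.

Request:
play_rows(
  steps=[
    [1,-0.24,-0.42,0,0,0,0.04],
    [1,-0.48,-0.85,0,0,0,0.07],
    [1,-0.71,-1.27,0,0,0,0.11],
    [1,-0.95,-1.7,0,0,0,0.14],
    [1,-1.19,-2.12,0.01,0,0,0.18],
  ],
)

```text
clock: 22.15
tool_pos: [0.5075, 0.1557, 0.1185]
tcp_rot: [0.386, 0.923, -0.001, -0.0]
contact_force: [0.5, -0.6, 0.5]
opening: 0.0928
gripper_force: 0.0
```

Request:
play_rows(
  steps=[
    [1,-0.31,-0.38,0,0,0,0.04],
    [1,-0.62,-0.75,0,0,0,0.07],
    [1,-0.93,-1.13,0,0,0,0.11],
    [1,-1.24,-1.5,0,0,0,0.14],
    [1,-1.55,-1.88,0.01,0,0,0.18],
  ],
)

```text
clock: 22.57
tool_pos: [0.4977, 0.0589, 0.1182]
tcp_rot: [0.467, 0.884, -0.001, -0.0]
contact_force: [-0.6, 1.2, 0.7]
opening: 0.0931
gripper_force: 0.0
```

Request:
play_rows(
  steps=[
    [1,-0.37,-0.31,0,0,0,0.03],
    [1,-0.74,-0.63,0,0,0,0.07],
    [1,-1.12,-0.94,0,0,0,0.1],
    [1,-1.49,-1.26,0,0,0,0.14],
    [1,-1.86,-1.57,0.01,0,0,0.17],
  ],
)

```text
clock: 22.98
tool_pos: [0.4876, -0.0378, 0.1178]
tcp_rot: [0.541, 0.841, -0.001, -0.001]
contact_force: [0.3, 0.1, 0.5]
opening: 0.0932
gripper_force: 0.0
```

Request:
play_rows(
  steps=[
    [1,-0.5,-0.3,0,0,0,0.04],
    [1,-1.0,-0.6,0,0,0,0.08],
    [1,-1.5,-0.88,0,0,0,0.12],
    [1,-1.9,-1.12,0,0,0,0.16],
    [1,-2.09,-1.23,0.01,0,0,0.18],
  ],
)

```text
clock: 23.4
tool_pos: [0.4777, -0.1355, 0.1175]
tcp_rot: [0.615, 0.788, -0.001, -0.0]
contact_force: [-0.3, 0.2, -0.1]
opening: 0.0929
gripper_force: 0.0
```

Request:
play_rows(
  steps=[
    [1,0,0,0,0,0,0],
    [1,0,0,0.5,0,0,0],
    [1,0,0,1.1,0,0,0],
    [1,0,0,1.8,0,0,0],
    [1,0,0,2.28,0,0,0],
  ],
)

```text
clock: 23.82
tool_pos: [0.4791, -0.1304, 0.0249]
tcp_rot: [0.612, 0.791, 0.0, -0.001]
contact_force: [0.0, -0.2, -0.5]
opening: 0.0929
gripper_force: 0.0
```

Request:
play_rows(
  steps=[
    [1,0,0,0,0,0,0],
    [0.3,0,0,0,0,0,0],
    [0.3,0,0,0,0,0,0],
    [0.3,0,0,0,0,0,0],
    [0.3,0,0,0,0,0,0],
  ],
)

```text
clock: 24.23
tool_pos: [0.4804, -0.1315, 0.0278]
tcp_rot: [0.612, 0.791, 0.0, 0.001]
contact_force: [0.2, 1.1, -0.2]
opening: 0.0711
gripper_force: 0.0
```

Request:
play_rows(
  steps=[
    [0.3,0,0,0,0,0,0],
    [0.3,0,0,0,0,0,0],
    [0.3,0,0,0,0,0,0],
    [0.3,0,0,0,0,0,0],
    [0.3,0,0,0,0,0,0],
  ],
)

```text
clock: 24.65
tool_pos: [0.481, -0.1315, 0.0271]
tcp_rot: [0.612, 0.791, 0.001, 0.001]
contact_force: [3.5, 1.4, 4.6]
opening: 0.049
gripper_force: 19.9
```

Request:
play_rows(
  steps=[
    [0.3,0,0,-0.4,0,0,0],
    [0.3,0,0,-0.9,0,0,0],
    [0.3,0,0,-1.4,0,0,0],
    [0.3,0,0,-1.9,0,0,0],
    [0.3,0,0,-2.28,0,0,0],
  ],
)

```text
clock: 25.07
tool_pos: [0.4791, -0.1317, 0.1189]
tcp_rot: [0.612, 0.791, -0.0, -0.0]
contact_force: [-0.4, 0.9, -1.1]
opening: 0.0492
gripper_force: 19.9
```

Request:
play_rows(
  steps=[
    [0.3,0.3,0.18,0,0,0,-0.03],
    [0.3,0.7,0.42,0,0,0,-0.06],
    [0.3,1.1,0.67,0,0,0,-0.1],
    [0.3,1.5,0.91,0,0,0,-0.14],
    [0.3,1.91,1.16,0,0,0,-0.18],
  ],
)

```text
clock: 25.48
tool_pos: [0.505, -0.0442, 0.1168]
tcp_rot: [0.537, 0.843, -0.0, -0.001]
contact_force: [0.3, -0.6, -1.1]
opening: 0.0488
gripper_force: 19.9
```

Request:
play_rows(
  steps=[
    [0.3,0.33,0.3,0,0,0,-0.04],
    [0.3,0.67,0.59,0,0,0,-0.07],
    [0.3,1.0,0.89,0,0,0,-0.11],
    [0.3,1.34,1.18,0,0,0,-0.14],
    [0.3,1.67,1.48,0,0,0,-0.18],
  ],
)

```text
clock: 25.9
tool_pos: [0.5305, 0.0413, 0.1167]
tcp_rot: [0.459, 0.888, -0.001, -0.001]
contact_force: [0.8, -1.1, -1.5]
opening: 0.0491
gripper_force: 19.9
```

Request:
play_rows(
  steps=[
    [0.3,0.27,0.35,0,0,0,-0.03],
    [0.3,0.55,0.7,0,0,0,-0.07],
    [0.3,0.82,1.05,0,0,0,-0.1],
    [0.3,1.1,1.4,0,0,0,-0.14],
    [0.3,1.37,1.75,0,0,0,-0.17],
  ],
)

```text
clock: 26.32
tool_pos: [0.5572, 0.1263, 0.1176]
tcp_rot: [0.382, 0.924, -0.0, -0.0]
contact_force: [0.2, -0.4, -0.7]
opening: 0.0493
gripper_force: 19.9
```

Request:
play_rows(
  steps=[
    [0.3,0.25,0.45,0,0,0,-0.04],
    [0.3,0.5,0.9,0,0,0,-0.08],
    [0.3,0.75,1.4,0,0,0,-0.13],
    [0.3,0.95,1.77,0,0,0,-0.16],
    [0.3,1.06,1.96,0,0,0,-0.18],
  ],
)

```text
clock: 26.73
tool_pos: [0.5833, 0.2135, 0.1177]
tcp_rot: [0.297, 0.955, 0.001, 0.0]
contact_force: [0.2, 0.5, -0.9]
opening: 0.0487
gripper_force: 19.9
```

Request:
play_rows(
  steps=[
    [0.3,0,0,0,0,0,0],
    [0.3,0,0,0.5,0,0,0],
    [0.3,0,0,1.0,0,0,0],
    [0.3,0,0,1.4,0,0,0],
    [0.3,0,0,1.68,0,0,0],
  ],
)

```text
clock: 27.15
tool_pos: [0.582, 0.2082, 0.0493]
tcp_rot: [0.3, 0.954, -0.001, -0.0]
contact_force: [-0.2, -0.1, -0.4]
opening: 0.049
gripper_force: 19.9
```

Request:
play_rows(
  steps=[
    [0.3,0,0,0.05,0,0,0],
    [0.3,0,0,0.1,0,0,0],
    [0.3,0,0,0.15,0,0,0],
    [0.3,0,0,0.18,0,0,0],
    [0.3,0,0,0.18,0,0,0],
  ],
)

```text
clock: 27.57
tool_pos: [0.5833, 0.2097, 0.0442]
tcp_rot: [0.299, 0.954, 0.0, 0.001]
contact_force: [0.9, -0.9, 0.5]
opening: 0.049
gripper_force: 20.0
```

Request:
play_rows(
  steps=[
    [0.3,0,0,0,0,0,0],
    [0.6,0,0,0,0,0,0],
    [0.7,0,0,0,0,0,0],
    [0.9,0,0,0,0,0,0],
    [1,0,0,0,0,0,0],
  ],
)

```text
clock: 27.98
tool_pos: [0.5826, 0.2101, 0.0435]
tcp_rot: [0.299, 0.954, 0.0, -0.0]
contact_force: [-0.0, -0.6, 0.1]
opening: 0.0711
gripper_force: 0.0
```

Request:
play_rows(
  steps=[
    [1,0,0,0,0,0,0],
    [1,0,0,-0.4,0,0,0],
    [1,0,0,-1.2,0,0,0],
    [1,0,0,-2.0,0,0,0],
    [1,0,0,-2.8,0,0,0],
  ],
)

```text
clock: 28.4
tool_pos: [0.5822, 0.2098, 0.1564]
tcp_rot: [0.299, 0.954, -0.0, -0.0]
contact_force: [0.9, 0.6, 0.0]
opening: 0.0931
gripper_force: 0.0
```

Request:
play_rows(
  steps=[
    [1,-0.6,-0.6,0,0,0,0],
    [1,-1.4,-1.4,0,0,0,0],
    [1,-2.2,-2.2,0,0,0,0],
    [1,-2.8,-2.8,0,0,0,0],
    [1,-3,-3,0,0,0,0],
  ],
)

```text
clock: 28.82
tool_pos: [0.6133, 0.035, 0.1558]
tcp_rot: [0.303, 0.953, -0.002, 0.001]
contact_force: [0.2, -0.3, 0.0]
opening: 0.0927
gripper_force: 0.0
```

Request:
play_rows(
  steps=[
    [1,-0.9,-0.5,0,0,0,0],
    [1,-1.8,-1.0,0,0,0,0],
    [1,-2.7,-1.5,0,0,0,0],
    [1,-3,-1.6,0,0,0,0],
    [1,-3,-1.6,0,0,0,0],
  ],
)

```text
clock: 29.23
tool_pos: [0.6758, -0.0834, 0.1552]
tcp_rot: [0.302, 0.953, -0.001, 0.001]
contact_force: [0.0, 0.1, 0.5]
opening: 0.093
gripper_force: 0.0
```

Run:
```python
from plan import *
for k in range(4): f=arm.grab_frame("top")
print(arm.read_state()["clock"])
im=f["color"][:,:,::-1].copy()
c=cv2.resize(im[150:300,100:300],None,fx=4,fy=4,interpolation=cv2.INTER_CUBIC)
for i in(1,2,3,4):
    q=w2px(f,np.r_[seat(RC,RD,i),.061])[0]; cv2.drawMarker(c,tuple(int(v) for v in ((q-[100,150]+.5)*4)),(0,0,255),0,12,1)
cv2.imwrite("pics/top9.png",c)
```

```text
29.4333
```

View pics/top9.png

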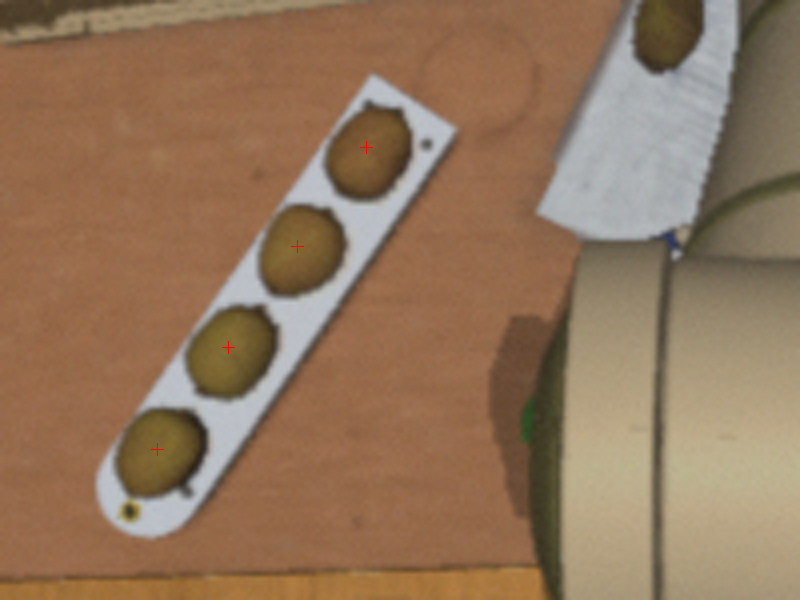

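All four fruits lie within about 4 crop pixels (about 2.5 mm) of the seat marks and are lengthwise to the rack. The marker's end is still in view at (675,240). Raising the arm clear, then handing in.

Request:
play_rows(
  steps=[
    [1,0,0,-0.5,0,0,0],
    [1,0,0,-1,0,0,0],
    [1,0,0,-1.5,0,0,0],
    [1,0,0,-1.5,0,0,0],
    [1,0,0,-1.5,0,0,0],
  ],
)

```text
clock: 29.85
tool_pos: [0.6748, -0.0763, 0.2167]
tcp_rot: [0.298, 0.955, 0.001, 0.001]
contact_force: [0.1, 0.1, 1.2]
opening: 0.0934
gripper_force: 0.0
```

```bash
python3 -c "
from bench import arm
print(arm.close_job())"
```

```text
the job is handed in; nothing more can be done
None
```

The job is handed in, no verdict shown: all four kiwis are in rack seats one to four in order, about 2.5 mm or less off the seat centres in the last top view; the arm kept clear of the stamp and marker, though it hid most of them in that view.

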